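# Trap a board in the stop jig

### The arm

A 7-joint arm with a two-finger parallel gripper is mounted at the origin on the work surface. World frame = base frame: x ahead of the robot, y to its left, z up, the work surface at z = 0. Lengths are in m, angles in rad, forces in N, time in s.
With the tool pointing down it reaches from about 0.425 to 0.875 m from the base axis. Payload 8.4 kg.
Tool frame: the origin (TCP) lies on the centre line of the jaws, within the pads' length; the fingertips stand 22 mm ahead of it and the grasp point (between the pads) lies 3 mm ahead of it; x points along the fingers, z is the direction in which the jaws open and shut, and the axes are right-handed (so a half turn about x gives the same grasp; the last joint's range is limited). The gripper opens to 87 mm and grips with 3 to 60 N. Pads are 19 mm wide; open, the fingers measure 117 mm over their backs; the gripper's body (75 mm by 190 mm) begins 51 mm behind the grasp point.
Start: joints at [1.117, 0.333, 0.04, 1.465, -0.013, 1.343, -0.059], TCP at [0.226, -0.609, 0.245] pointing down, gripper open.
Joint ranges: [-2.58, 2.58], [-0.38, 2.09], [-1.3, 1.39], [0.25, 2.4], [-1.5, 4.64], [0.08, 2.09], [-2.65, 2.65]. Speed limits (rad/s): [2.22, 2.22, 2.79, 2.79, 3.14, 3.14, 3.14].

### API

Orientations are given as a unit quaternion [w, x, y, z].
In Python, from rig import arm, vision gives the robot as it stands. The module is installed in compiled form; this text tells all that it offers.
- The arm moves only by the tool send_rows, never from a script. Its arguments are lists of equal length, an entry for each row: "twist": the turn, a rotation vector about the tool's x, y, z in degrees, a list of three; "delta_pos": the shift along the tool's x, y, z in mm, a list of three; "hand": the closure in counts, from 0 (fully open) to 255 (shut). A call has 1 to 8 rows; each row shifts and turns the pose as measured when the row begins, along the tool's axes as they then stand; what a row does not reach is not made up. A row lasts 1/8 s, in which the tool goes at most 62.5 mm and 10.7 degrees, less where a joint would pass 70% of its speed; a pose out of reach is approached as far as the arm can. A call is refused whole if a number of a shift passes 62.5 or a number of a turn 10.7, either way. A call with a gripper value outside its range is refused whole. The fingers move at their own pace and stop on an object; "newtons" is the grip in N (left out, the last holds). Time passes only in rows, so rows that do not move let the fingers close. It gives the time, the measured TCP pose, the force and the opening at its end, in the units of the state.
- arm.sense(): the state, without advancing time (a new reading comes with each control period).
- vision.snapshot(name): name is "side" or "top" or "wrist"; returns a dict with "color" (400x640x3 uint8, red, green, blue), "depth" (400x640 float32, m along the optical axis (not along the pixel's ray), 0 where there is no reading), "camera_matrix" (3x3 intrinsics, pixels), "k1" (the pictures are not rectified: a ray, as slopes to the right and down, at radius r is drawn at 1 + k1 r^2 times it, then the intrinsics apply), "position" and "orientation" of the camera in the world. Camera axes: x right, y down, z forward; pixel columns grow to the right and rows downward; lengths in m; the calibration is good to about 2 mm. A picture is of the moment at which its call begins.
- arm.sign_off(): hands the job in, once; it reports no verdict.
The state is a dict: "time_s": time; "q": joint angles; "dq": joint speeds; "joint_efforts": joint torques, N m; "tcp_pos": TCP position; "ee_rot": TCP orientation; "contact_force": force on the tool from outside, world axes, zero at the start; "moment": the same for the moment, N m; "grip_width": finger opening in m.
Only numpy, scipy, OpenCV 4.12 (cv2) and the standard library are available. Lean on these libraries where they do the work, as an engineer would, in place of code of your own. Each camera call takes 0.05 s, during which the arm holds its last target. There are 200 camera calls.

### The job

Push the large loose board across the bench until its long edge lies flat against the jig's fence, and push the sliding stop along the fence so that the board ends up snug between it and the jig's fixed end stop. Only push with the fingers: the board stays flat on the bench and is never lifted. Leave the offcut, glue bottle, carton and clamp where they are, and finish with the hand clear.

Things in the scene. Friction and masses are not known exactly. Their poses are not given: they have to be found in the camera images.
- jig: Dark wood L-shaped stop jig fixed to the bench: fence and end stop. Origin on the bench, on the fence's working face. x points square into the fence (away from the robot), y along the fence (robot's left), z up. Fence: face at jig x = 0, 36 mm thick behind it, 44 mm high, from jig y = -330 to +160 mm. The board belongs in front of it (jig x below 0).
- end_stop (a point): Fixed end stop at the fence's left end: this point is on its stop face (looks to jig -y), at jig x = -46, y = +120 mm, 20 mm above the bench. The block reaches from the fence to jig x = -100 mm and is 34 mm thick, 40 mm high. Axes as the jig's.
- board: Large loose board, pale wood: 92 mm (its x) by 180 mm (its y) by 25 mm thick, 0.18 to 0.35 kg, flat on the bench in front of the fence between the two stops, up to 0.25 rad askew to the jig. Origin: centre of its underside. Seated, its origin is at jig x = -46 mm, y = +30 mm.
- slide_stop (a joint): Sliding stop: travel in m along jig +y, 0 to 0.215. It stays where it is left; moving it takes about 2.5 N. Its jaw face is at jig y = -240 mm + travel; with the board seated against the end stop and the jaw touching the board's right end it reads 0.180.
- stop_face (a point): Middle of the sliding stop's jaw face, looking to the board (+y), at jig x = -46 mm, 22 mm above the bench. The jaw is a brown wood block, jig x = -89 to -3 mm, 30 mm thick (its back, to be pushed, is 30 mm to jig -y of this point), 2 to 42 mm above the bench; a metal strap on top (to 48 mm) runs back to a black knob (top at 66 mm) above the fence.
- offcut: Short offcut of the same pale wood, 60 x 85 x 25 mm, loose on the bench to the left; leave alone. Origin: centre of its underside.
- glue: White glue bottle, 58 mm across, 160 mm tall, standing at the far left; leave alone. Origin: centre of its underside.
- carton: Cardboard screw carton with a yellow band, 55 x 95 x 48 mm, loose at the near right; leave alone. Origin: centre of its underside.
- clamp: Grey C-clamp lying beyond the fence, about 115 x 170 x 24 mm; leave alone. Origin: under the middle of its frame.
Things that resemble listed ones, but are neither listed nor needed, are in the scene too. Leave any purple or red look-alike of the board alone.

How it is judged:
At the end, for the whole second after the job is handed in: The board lies flat and at rest, within 4 mm of its seated place against fence and end stop, within 0.03 rad of parallel to the fence; the sliding stop reads 0.176 to 0.184; offcut, bottle, carton and clamp are within 15 mm of where they were (x of board in the frame of jig between -0.05 and -0.042 m and y of board in the frame of jig between 0.026 and 0.034 m and angle between the x axis of board and the x axis of jig, either way round below 0.03 rad and value of joint slide_stop between 0.176 and 0.184 m and height (world z) of board below 0.004 m and angle between board's own z axis and vertical below 0.04 rad and linear speed of board below 0.01 m/s and distance of each of offcut, glue, carton, clamp from where it was at the start of the episode below 0.015 m); the robot touches nothing.
It fails at once if the board is lifted off the bench or tipped (height (world z) of board above 0.01 m or angle between board's own z axis and vertical above 0.15 rad).
It fails at once if a bystander (offcut, bottle, carton or clamp) is moved more than 15 mm or tipped (distance of any of offcut, glue, carton, clamp from where it was at the start of the episode above 0.015 m or angle between any of offcut, glue, carton, clamp's own z axis and vertical above 0.3 rad).
It also fails if it takes over 64 s, if anything falls off the work surface, if the arm or the gripper's body presses on something with over 40 N, if the wrist force passes 120 N, or if a joint passes its speed limit or range.

## Working session

There is one attempt and no reset: what is moved stays moved. The work goes in short steps, Python scripts to look and compute and a tool call to move; the robot and the scene stay as the last step left them, time stands still between calls to the robot, and variables do not carry over. Pictures are saved under pics/ and viewed, about 8 in all and at most 12, crops included, and the job is handed in when it is done.

Besides the shell and the picture viewer there is one more tool, called after "Emit:" as a command line: name --argument value ..., lists and objects as JSON in quotes. send_rows: Moves the arm, as the interface text tells. Its arguments: {"type":"object","properties":{"twist":{"type":"array"},"delta_pos":{"type":"array"},"hand":{"type":"array"},"newtons":{"type":"number"}},"required":["twist","delta_pos","hand"]}

```bash
mkdir -p pics
cat > h.py <<'E'
import numpy as np, cv2
from rig import arm, vision
from scipy.spatial.transform import Rotation as R
def rot(q): return R.from_quat([q[1],q[2],q[3],q[0]]).as_matrix()
def ray(s,uv):
    K=s['camera_matrix'];p=np.atleast_2d(np.array(uv,float))
    d=(p-[K[0,2],K[1,2]])/[K[0,0],K[1,1]]
    x=d.copy()
    for _ in range(20): x=d/(1+s['k1']*(x**2).sum(1,keepdims=True))
    return np.c_[x,np.ones(len(x))]@rot(s['orientation']).T
def plane(s,uv,z):
    r=ray(s,uv);c=np.array(s['position']);return c+r*((z-c[2])/r[:,2])[:,None]
def cloud(s):
    v,u=np.mgrid[:400,:640];uv=np.c_[u.ravel(),v.ravel()]
    return (np.array(s['position'])+ray(s,uv)*s['depth'].reshape(-1,1)).reshape(400,640,3)
def save(s,n): cv2.imwrite('pics/'+n,s['color'][:,:,::-1])
E
python3 - <<'E'
from h import *
s=vision.snapshot('top');save(s,'top0.png');print(s['position'],rot(s['orientation']),s['camera_matrix'],s['k1'])
import pickle;pickle.dump(s,open('top0.pkl','wb'))
t=vision.snapshot('side');save(t,'side0.png');pickle.dump(t,open('side0.pkl','wb'))
st=arm.sense();print(st);print(rot(st['ee_rot']))
E
```

```text
[ 0.38596935 -0.00633533  1.32985987] [[-0.00653673 -0.99524242  0.09721004]
 [-0.99994476  0.00730569  0.00755652]
 [-0.00823075 -0.09715527 -0.9952352 ]] [[457.75644605   0.         332.62035452]
 [  0.         457.75644605 199.9978266 ]
 [  0.           0.           1.        ]] -0.12502034271192408
{'time_s': 0.1, 'q': array([ 1.1167803 ,  0.33385593,  0.0398828 ,  1.46618522, -0.01339378,
        1.34328127, -0.05850715]), 'dq': array([ 0.00011383, -0.00181597, -0.00081457, -0.00199553,  0.00031058,
        0.00034781,  0.00155704]), 'joint_efforts': array([ 4.89322629e-03, -6.57812405e+01,  1.34012382e+00, -4.04705894e+01,
       -5.98707399e-02,  4.09780035e-02,  1.32171010e-05]), 'tcp_pos': array([ 0.22565727, -0.60915889,  0.24373701]), 'ee_rot': array([ 0.57994002,  0.40418514,  0.5808307 , -0.40365782]), 'contact_force': array([-0.41844323,  0.42891635,  0.20565545]), 'moment': array([ 0.01308823, -0.01309255,  0.02388601]), 'grip_width': 0.08673785283234293}
[[-6.07876544e-04  9.37720928e-01  3.47388962e-01]
 [ 1.33163506e-03  3.47389478e-01 -9.37719989e-01]
 [-9.99998929e-01 -1.07422664e-04 -1.45987198e-03]]
```

View pics/top0.png

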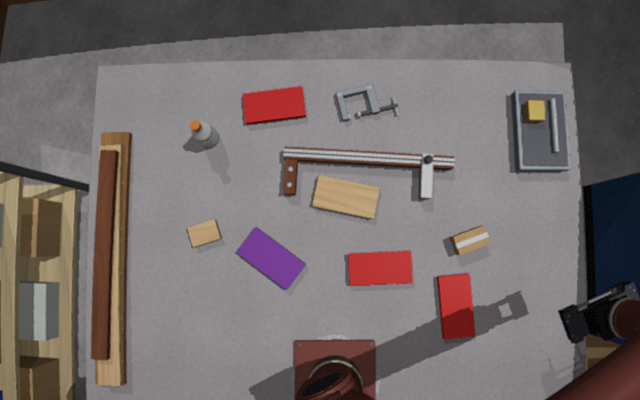

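View pics/side0.png

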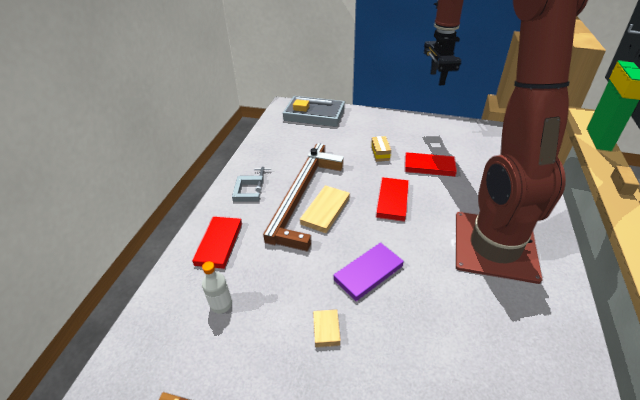

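Top view: the pale board is at (346,197). Things that could be mistaken for it are purple (271,258), red (274,105), (380,268) and (456,306), and the offcut (204,233). The fence runs along (285,153)-(453,162), the end stop is at (289,177) and the sliding stop at (427,178). I'm choosing the pale board at (346,197) and will check it in a crop.

Run:
```python
from h import *
import pickle
s=pickle.load(open('top0.pkl','rb'))
P=cloud(s);hsv=cv2.cvtColor(s['color'],cv2.COLOR_RGB2HSV)
m=cv2.inRange(hsv,(10,70,110),(28,200,255))
n,l,st,c=cv2.connectedComponentsWithStats(m)
for i in range(1,n):
    if st[i,4]>150 and st[i,0]>150:
        cn=max(cv2.findContours((l==i).astype(np.uint8),0,1)[0],key=cv2.contourArea)
        z=np.median(P[l==i][:,2]);w=plane(s,cn[:,0],.025)[:,:2]
        r=cv2.minAreaRect((w*1000).astype(np.float32));print('pale',c[i],st[i],z,r)
# dark wood
m2=cv2.inRange(hsv,(0,90,25),(14,255,140));m2[:140]=0;m2[200:]=0;m2[:,:275]=0;m2[:,465:]=0
roi=(P[:,:,2]>.03)&(P[:,:,2]<.08);roi[:140]=0;roi[205:]=0;roi[:,:278]=0;roi[:,460:]=0
pt=P[roi];print(len(pt),np.percentile(pt,[1,50,99],axis=0))
for u in (300,320,340,360,380,400,440):
    col=np.where(m2[:,u])[0];print(u,col, [tuple(np.round(P[v,u],3)) for v in (col[-1:] if len(col) else [])])
for v in (170,175,180,185,190):
    print(v,np.where(m2[v,275:310])[0]+275, [x+415 for x in np.where(roi[v,415:440])[0]])
crop=cv2.resize(s['color'][130:215,270:470,::-1],None,fx=4,fy=4,interpolation=cv2.INTER_CUBIC);cv2.imwrite('pics/crop0.png',crop)
```

```text
pale [536.34939759 109.47289157] [528 100  18  20 332] 0.07046890630269764 ((782.44970703125, -610.8160400390625), (59.2550163269043, 52.83316421508789), 0.7730247378349304)
pale [345.42498746 196.63622679] [ 312  176   67   43 1993] 0.025857923840499453 ((523.158935546875, -33.166656494140625), (180.240478515625, 91.76461791992188), 77.78681182861328)
pale [203.57377049 232.94754098] [187 219  34  28 610] 0.02641868476501197 ((420.6367492675781, 376.4420471191406), (59.61952590942383, 87.06777954101562), 17.97042465209961)
pale [468.85407725 233.7639485 ] [454 226  32  17 233] 0.04881742076388429 ((413.61126708984375, -387.7112731933594), (21.455711364746094, 95.98120880126953), 18.770488739013672)
pale [473.57619048 245.93809524] [458 238  32  17 210] 0.048567773575029394 ((378.15478515625, -399.68719482421875), (18.09726333618164, 96.17153930664062), 19.14373016357422)
3092 [[ 0.51630676 -0.33715813  0.03035166]
 [ 0.62539    -0.08425676  0.04224342]
 [ 0.66216438  0.14172613  0.06621613]]
300 [158 159 160] [(np.float64(0.63), np.float64(0.097), np.float64(0.03))]
320 [149 159 160
[... 858 characters left out ...]
 np.int64(430), np.int64(431)]
180 [284 285 286 287 288 289 290 291 292 293 294 295] [np.int64(421), np.int64(422), np.int64(423), np.int64(424), np.int64(425), np.int64(426), np.int64(427), np.int64(428), np.int64(429), np.int64(430), np.int64(431)]
185 [284 285 286 292 293 294 295] [np.int64(421), np.int64(422), np.int64(423), np.int64(424), np.int64(425), np.int64(426), np.int64(427), np.int64(428), np.int64(429), np.int64(430), np.int64(431), np.int64(432)]
190 [283 284 285 286 287 288 289 290 291 292 293 294] [np.int64(420), np.int64(421), np.int64(422), np.int64(423), np.int64(424), np.int64(425), np.int64(426), np.int64(427), np.int64(428), np.int64(429), np.int64(430), np.int64(431)]
```

View pics/crop0.png

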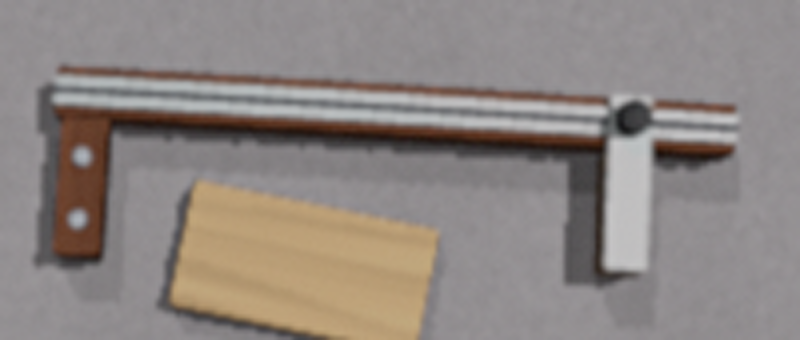

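Run:
```python
from h import *
import pickle
s=pickle.load(open('top0.pkl','rb'))
hsv=cv2.cvtColor(s['color'],cv2.COLOR_RGB2HSV).astype(int)
g=s['color'].astype(int)
# front lower edge (ends of wood colour) & back edge, per column: saturation profile
F=[];B=[]
for u in range(300,415,5):
    sat=hsv[140:175,u,1]; w=np.where(sat>70)[0]+140
    F.append((u,w.max()+.5));B.append((u,w.min()-.5))
f=plane(s,F,.044);b=plane(s,B,.044);f0=plane(s,F,0.)
for q in (f,f0,b):
    p=np.polyfit(q[:,1],q[:,0],1);print('slope',p,'res',np.std(q[:,0]-np.polyval(p,q[:,1])))
for v in range(168,195,5):
    w=np.where(hsv[v,278:305,1]>70)[0]+278
    print('es',plane(s,[(w.min()-.5,v),(w.max()+.5,v)],.04)[:,:2].round(4).tolist())
for v in range(168,195,5):
    print('jaw',plane(s,[(420.5,v),(431.5,v)],.048)[:,:2].round(4).tolist(), g[v,416:436].sum(1))
r=cv2.inRange(s['color'],(120,0,0),(255,60,60));r[:230]=0;r[:,:330]=0;r[:,425:]=0
cn=max(cv2.findContours(r,0,1)[0],key=cv2.contourArea);print('red',cv2.minAreaRect((plane(s,cn[:,0],.025)[:,:2]*1000).astype(np.float32)))
```

```text
slope [0.06717835 0.61877383] res 0.0008353859642044656
slope [0.06717835 0.62672545] res 0.0008639714914045308
slope [0.06468888 0.65773758] res 0.0008225261554904181
es [[0.6049, 0.1404], [0.6046, 0.106]]
es [[0.5904, 0.1432], [0.5901, 0.106]]
es [[0.576, 0.1431], [0.5757, 0.1088]]
es [[0.5616, 0.1431], [0.5613, 0.1088]]
es [[0.5473, 0.1459], [0.547, 0.1088]]
es [[0.533, 0.1429], [0.5327, 0.1116]]
jaw [[0.6008, -0.2471], [0.6006, -0.2787]] [159 153 146 119 134 291 481 571 578 572 574 569 570 568 573 566 475 265
  88  61]
jaw [[0.5864, -0.2467], [0.5862, -0.2782]] [209 210 193 140 141 326 501 572 578 575 575 572 575 572 576 571 510 419
 391 394]
jaw [[0.572, -0.2463], [0.5719, -0.2778]] [236 240 210 143 170 379 531 575 576 572 572 574 574 575 576 563 498 410
 388 395]
jaw [[0.5577, -0.2459], [0.5576, -0.2774]] [265 258 226 132 196 438 572 581 574 572 575 574 575 573 575 555 483 412
 411 432]
jaw [[0.5435, -0.2455], [0.5433, -0.2769]] [264 261 218 128 241 453 573 579 575 572 574 572 574 576 576 539 459 399
 405 431]
jaw [[0.5292, -0.2451], [0.529, -0.2765]] [275 259 213 134 275 473 571 581 576 574 574 572 575 575 570 528 428 388
 410 433]
red ((318.6991271972656, -127.91716003417969), (88.15132141113281, 176.5296173095703), 1.7470166683197021)
```

Emit:
send_rows --twist '[[8, 0, 0], [8, 0, 0], [8, 0, 0], [0, 0, 0], [0, 0, 0], [0, 0, 0], [0, 0, 0], [0, 0, 0]]' --delta_pos '[[0, 0, 0], [0, 0, 0], [0, 0, 0], [0, 17, -55], [0, 17, -55], [0, 17, -55], [0, 17, -55], [0, 17, -55]]' --hand '[0, 0, 0, 0, 0, 0, 0, 0]'

```text
time_s: 1.1
tcp_pos: [0.3315, -0.336, 0.2397]
ee_rot: [-0.475, -0.521, -0.481, 0.521]
contact_force: [1.5, 0.2, 0.8]
grip_width: 0.0871
```

Emit:
send_rows --twist '[[0, 0, 0], [0, 0, 0], [0, 0, 0], [0, 0, 0], [0, 0, 0], [0, 0, 0], [0, 0, 0], [0, 0, 0]]' --delta_pos '[[0, 16, -54], [0, 16, -54], [0, 16, -54], [0, 16, -54], [0, 16, -54], [0, 12, -45], [0, 0, 0], [0, 0, 0]]' --hand '[0, 0, 0, 0, 0, 0, 0, 0]'

```text
time_s: 2.1
tcp_pos: [0.4514, -0.015, 0.2398]
ee_rot: [-0.477, -0.519, -0.483, 0.52]
contact_force: [1.1, 0.1, 0.5]
grip_width: 0.0873
```

```bash
cat >> h.py <<'E'
def tool(J=(0.6205,-0.0148,-0.066)):
    st=arm.sense();M=rot(st['ee_rot']);p=st['tcp_pos'];a=J[2];d=p[:2]-np.array(J[:2])
    print('t',st['time_s'],'tcp',p.round(4),'jig x,y mm',(1000*np.array([d[0]*np.cos(a)+d[1]*np.sin(a),-d[0]*np.sin(a)+d[1]*np.cos(a)])).round(1),
     'yaw rel jig deg',round(np.degrees(np.arctan2(M[1,1],M[0,1])-a),2),'tilt deg',np.degrees([M[0,0],M[1,0]]).round(2),'F',st['contact_force'].round(1))
E
python3 - <<'E'
from h import *
tool();s=vision.snapshot('wrist');save(s,'w1.png');print(s['position'],rot(s['orientation']).round(3))
E
```

```text
t 2.1 tcp [ 0.4514 -0.015   0.2398] jig x,y mm [-168.7  -11.4] yaw rel jig deg -0.71 tilt deg [-0.36  0.31] F [1.1 0.1 0.5]
[ 0.52167364 -0.02110397  0.3804386 ] [[-0.078 -0.962 -0.264]
 [-0.997  0.074  0.025]
 [-0.005  0.265 -0.964]]
```

View pics/w1.png

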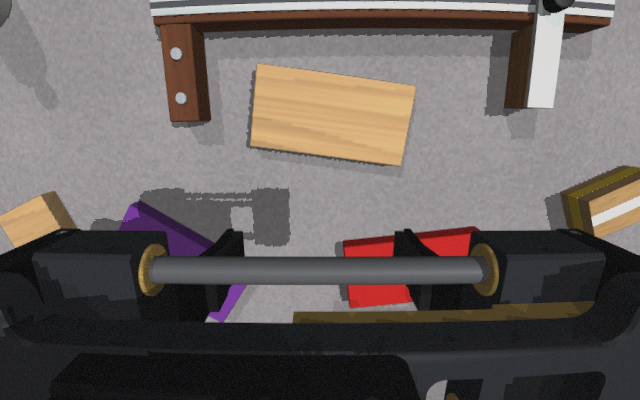

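Run:
```python
from h import *
s=vision.snapshot('wrist');hsv=cv2.cvtColor(s['color'],cv2.COLOR_RGB2HSV).astype(int)
bm=((hsv[:,:,0]>10)&(hsv[:,:,0]<28)&(hsv[:,:,1]>70)&(hsv[:,:,2]>110)).astype(np.uint8);bm[190:]=0;bm[:45]=0;bm[:,:225]=0;bm[:,440:]=0
cn=max(cv2.findContours(bm,0,1)[0],key=cv2.contourArea)
r=cv2.minAreaRect((plane(s,cn[:,0],.025)[:,:2]*1000).astype(np.float32));print('board',r)
br=((hsv[:,:,0]<14)&(hsv[:,:,1]>110)&(hsv[:,:,2]<150))
F=[]
for u in range(230,490,10):
    w=np.where(br[8:40,u])[0]+8
    if len(w): F.append((u,w.max()+.5))
f=plane(s,F,0);p=np.polyfit(f[:,1],f[:,0],1);print('fence face bottom',p,np.std(f[:,0]-np.polyval(p,f[:,1])),F[::6])
E=[]
for v in range(50,112,6):
    w=np.where(br[v,150:230])[0]+150;E.append((w.max()+.5,v))
e=plane(s,E,0);print(e[:,:2].round(4).tolist())
q=np.polyfit(e[:,0],e[:,1],1);print('endstop',q)
a=-np.arctan(p[0]);ex=np.array([np.cos(a),np.sin(a)]);ey=np.array([-np.sin(a),np.cos(a)])
f0=np.array([p[1],0]);em=e[:,:2].mean(0)
O=em-ey*.12; O=O+ex*((f0-O)@ex);print('jig',O,a)
c=np.array(r[0])/1000-O;print('board in jig',c@ex,c@ey,'angle',np.radians((r[2] if r[1][0]<r[1][1] else r[2]-90))-a)
J=[]
for v in range(60,105,6):
    w=np.where(br[v,490:540])[0]+490;J.append((w.min()-.5,v))
j=(plane(s,J,.002)[:,:2]-O);print('jaw face y',(j@ey).round(4))
```

```text
board ((523.6435546875, -33.873207092285156), (179.64585876464844, 91.69635009765625), 77.94023132324219)
fence face bottom [0.05833808 0.62584933] 0.0012513375308065074 [(230, np.float64(30.5)), (290, np.float64(27.5)), (350, np.float64(24.5)), (410, np.float64(27.5)), (470, np.float64(28.5))]
[[0.6118, 0.1093], [0.6051, 0.1092], [0.5983, 0.109], [0.5916, 0.1101], [0.5848, 0.1099], [0.5782, 0.1122], [0.5712, 0.1121], [0.5643, 0.1119], [0.5572, 0.1118], [0.5503, 0.1129], [0.5432, 0.1128]]
endstop [-0.06195195  0.14681857]
jig [ 0.62515255 -0.0119438 ] -0.05827203064700382
board in jig -0.10005955195959504 -0.027803977608435573 angle -0.15221063979129976
jaw face y [-0.2445 -0.2414 -0.251  -0.2493 -0.2438 -0.2433 -0.2441 -0.2411]
```

Emit:
send_rows --twist '[[-0.9, 0, 0], [0, 0, 0], [0, 0, 0], [0, 0, 0], [0, 0, 0], [0, 0, 0]]' --delta_pos '[[0, -10, 14], [50, 0, 0], [50, 0, 0], [50, 0, 0], [50, 0, 0], [8, 0, 0]]' --hand '[0, 0, 0, 0, 0, 0]'

```text
time_s: 2.95
tcp_pos: [0.4392, -0.0361, 0.0283]
ee_rot: [0.479, 0.519, 0.481, -0.519]
contact_force: [0.1, 0.1, 0.0]
grip_width: 0.0873
```

```bash
sed -i 's/J=(0.6205,-0.0148,-0.066)/J=(0.6235,-0.013,-0.062)/' h.py; python3 -c "
from h import *
tool()"
```

```text
t 2.95 tcp [ 0.4392 -0.0361  0.0283] jig x,y mm [-182.5  -34.5] yaw rel jig deg -0.84 tilt deg [-0.07  0.15] F [0.1 0.1 0. ]
```

Emit:
send_rows --twist '[[-0.8, 0, 0], [0, 0, 0], [0, 0, 0], [0, 0, 0], [0, 0, 0], [0, 0, 0], [0, 0, 0], [0, 0, 0]]' --delta_pos '[[0, 2, -7], [0, 9, 0], [0, 9, 0], [0, 9, 0], [0, 9, 0], [0, 9, 0], [0, 9, 0], [0, 9, 0]]' --hand '[0, 0, 0, 0, 0, 0, 0, 0]'

```text
time_s: 3.95
tcp_pos: [0.5121, -0.0347, 0.0338]
ee_rot: [0.485, 0.517, 0.483, -0.514]
contact_force: [-1.7, 0.1, 1.9]
grip_width: 0.0871
```

```bash
python3 -c "
from h import *
tool();s=vision.snapshot('wrist');save(s,'w2.png')"
```

```text
t 3.95 tcp [ 0.5121 -0.0347  0.0338] jig x,y mm [-109.8  -28.5] yaw rel jig deg -0.12 tilt deg [0.25 0.04] F [-1.7  0.1  1.9]
```

View pics/w2.png

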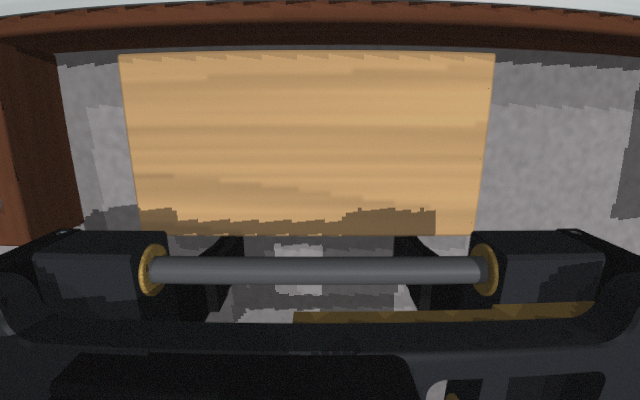

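The board is parallel to the fence with a thin dark gap left (rows 50-53), and it sits midway between its neighbours. I'll finish the push against the fence.

Emit:
send_rows --twist '[[0, 0, 0], [0, 0, 0], [0, 0, 0], [0, 0, 0], [0, 0, 0]]' --delta_pos '[[3, 4, 0], [0, 3, 0], [0, 3, 0], [0, 2, 0], [0, 2, 0]]' --hand '[0, 0, 0, 0, 0]'

```text
time_s: 4.62
tcp_pos: [0.5193, -0.0351, 0.0283]
ee_rot: [-0.481, -0.512, -0.487, 0.519]
contact_force: [-8.8, 0.2, 6.1]
grip_width: 0.0871
```

```bash
python3 -c "
from h import *
tool()"
```

```text
t 4.625 tcp [ 0.5193 -0.0351  0.0283] jig x,y mm [-102.7  -28.5] yaw rel jig deg -0.08 tilt deg [-0.73  0.01] F [-8.8  0.2  6.1]
```

Emit:
send_rows --twist '[[0, 0, 0], [0, 0, 0], [0, 0, 0], [0, 0, 0], [0, 0, 0], [0, 0, 0], [0, 0, 0], [0, 0, 0]]' --delta_pos '[[0, -15, 0], [-50, 0, 0], [-50, 0, 0], [0, 13, 56], [0, 13, 56], [0, 13, 56], [0, 13, 56], [0, 13, 54]]' --hand '[0, 0, 0, 255, 255, 255, 255, 255]'

```text
time_s: 5.62
tcp_pos: [0.5531, -0.3175, 0.1329]
ee_rot: [-0.486, -0.511, -0.487, 0.515]
contact_force: [1.1, 0.7, 0.6]
grip_width: 0.0446
```

```bash
python3 -c "
from h import *
tool();s=vision.snapshot('wrist');save(s,'w3.png')"
```

```text
t 5.625 tcp [ 0.5531 -0.3175  0.1329] jig x,y mm [ -51.4 -308.2] yaw rel jig deg 0.56 tilt deg [-0.28 -0.12] F [1.1 0.7 0.6]
```

View pics/w3.png

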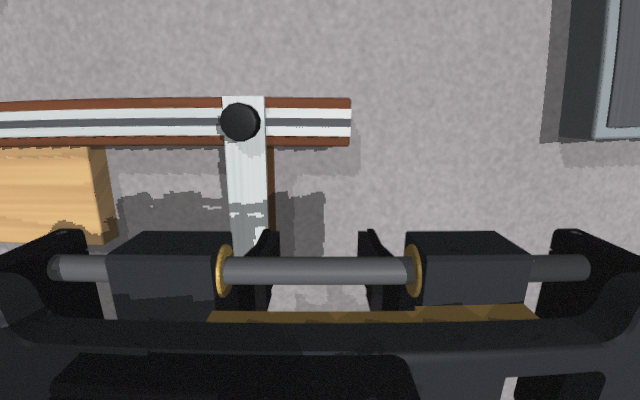

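The jaw strap is at columns 225-265 and the half-closed fingers are to its right. I'll let them shut first, then go down behind the jaw.

Emit:
send_rows --twist '[[0, 0, 0], [0.6, 0, 0], [0, 0, 0], [0, 0, 0], [0, 0, 0], [0, 0, 0], [0, 0, 0], [0, 0, 0]]' --delta_pos '[[0, 0, 4], [0, 0, 0], [0, 0, 0], [0, 0, 0], [0, 0, 0], [0, 0, 0], [50, 0, 0], [47, 0, 0]]' --hand '[255, 255, 255, 255, 255, 255, 255, 255]'

```text
time_s: 6.68
tcp_pos: [0.5546, -0.3292, 0.0384]
ee_rot: [-0.487, -0.515, -0.479, 0.518]
contact_force: [0.1, -0.6, -1.1]
grip_width: 0.0004
```

```bash
python3 -c "
from h import *
tool();print(arm.sense()['grip_width'])"
```

```text
t 6.675 tcp [ 0.5546 -0.3292  0.0384] jig x,y mm [ -49.1 -319.8] yaw rel jig deg -0.31 tilt deg [ 0.24 -0.59] F [ 0.1 -0.6 -1.1]
0.0004028100375786023
```

Emit:
send_rows --twist '[[0, 0, 0], [0, 0, 0], [0, 0, 0], [0, 0, 0], [0, 0, 0], [0, 0, 0], [0, 0, 0], [0, 0, 0]]' --delta_pos '[[5, 0, -12], [0, 0, -12], [0, 0, -12], [0, 0, -12], [0, 0, -12], [0, 0, -12], [0, 0, -12], [0, 0, -12]]' --hand '[255, 255, 255, 255, 255, 255, 255, 255]'

```text
time_s: 7.68
tcp_pos: [0.5619, -0.2285, 0.0355]
ee_rot: [-0.487, -0.515, -0.478, 0.518]
contact_force: [-0.5, -2.6, -0.4]
grip_width: 0.0006
```

```bash
python3 -c "
from h import *
tool()"
```

```text
t 7.675 tcp [ 0.5619 -0.2285  0.0355] jig x,y mm [ -48.1 -218.9] yaw rel jig deg -0.36 tilt deg [ 0.3  -0.73] F [-0.5 -2.6 -0.4]
```

Emit:
send_rows --twist '[[0, 0, 0], [0, 0, 0], [0, 0, 0], [0, 0, 0], [0, 0, 0], [0, 0, 0], [0, 0, 0], [0, 0, 0]]' --delta_pos '[[3, 0, -12], [0, 0, -12], [0, 0, -12], [0, 0, -12], [0, 0, -10], [0, 0, -10], [0, 0, -10], [0, 0, -10]]' --hand '[255, 255, 255, 255, 255, 255, 255, 255]'

```text
time_s: 8.68
tcp_pos: [0.5686, -0.1359, 0.0322]
ee_rot: [-0.488, -0.515, -0.477, 0.519]
contact_force: [-2.4, -4.6, 4.4]
grip_width: 0.0006
```

```bash
python3 -c "
from h import *
tool();s=vision.snapshot('wrist');save(s,'w4.png')"
```

```text
t 8.675 tcp [ 0.5686 -0.1359  0.0322] jig x,y mm [ -47.2 -126.1] yaw rel jig deg -0.42 tilt deg [ 0.34 -0.83] F [-2.4 -4.6  4.4]
```

View pics/w4.png

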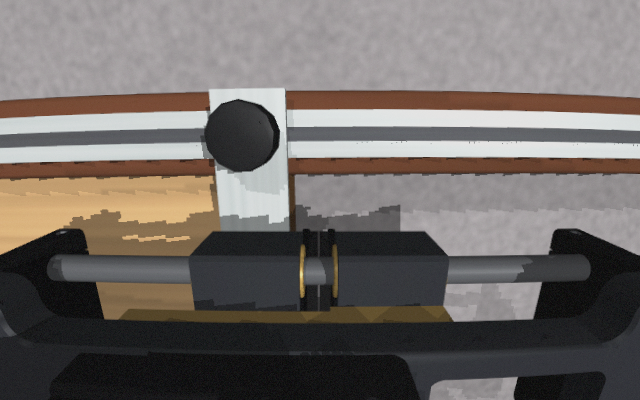

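The jaw (columns 210-290) is touching the board's right end, and the board is still along the fence. I'll continue gently.

Emit:
send_rows --twist '[[0, 0, 0], [0, 0, 0], [0, 0, 0], [0, 0, 0], [0, 0, 0], [0, 0, 0]]' --delta_pos '[[0, 0, -6], [0, 0, -5], [0, 0, -3], [0, 0, -2], [0, 0, -2], [0, 0, -2]]' --hand '[255, 255, 255, 255, 255, 255]'

```text
time_s: 9.48
tcp_pos: [0.57, -0.1147, 0.0321]
ee_rot: [-0.488, -0.515, -0.477, 0.519]
contact_force: [-2.1, -4.4, 5.2]
grip_width: 0.0007
```

```bash
python3 -c "
from h import *
tool()"
```

```text
t 9.475 tcp [ 0.57   -0.1147  0.0321] jig x,y mm [ -47.1 -104.8] yaw rel jig deg -0.43 tilt deg [ 0.33 -0.86] F [-2.1 -4.4  5.2]
```

Still only 4.4 N, so the board isn't on the end stop yet.

Emit:
send_rows --twist '[[0, 0, 0], [0, 0, 0], [0, 0, 0]]' --delta_pos '[[0, 0, -2], [0, 0, -2], [0, 0, -2]]' --hand '[255, 255, 255]'

```text
time_s: 9.85
tcp_pos: [0.5699, -0.1143, 0.0322]
ee_rot: [-0.488, -0.514, -0.474, 0.522]
contact_force: [-1.8, -9.4, 4.1]
grip_width: 0.0007
```

Emit:
send_rows --twist '[[0, 0, 0], [0, 0, 0], [0, 0, 0], [0, 0, 0], [0, 0, 0], [0, 0, 0], [0, 0, 0], [0, 0, 0]]' --delta_pos '[[0, 0, -3], [0, 0, 20], [-60, 0, 0], [-60, 0, 0], [-60, 0, 0], [0, -50, -50], [0, -55, -50], [0, 0, -40]]' --hand '[255, 255, 255, 255, 255, 255, 255, 255]'

```text
time_s: 10.85
tcp_pos: [0.4825, 0.0064, 0.2129]
ee_rot: [-0.485, -0.517, -0.475, 0.521]
contact_force: [1.2, -0.2, -0.3]
grip_width: 0.0005
```

```bash
python3 -c "
from h import *
tool();s=vision.snapshot('wrist');save(s,'w5.png')
import pickle;pickle.dump(s,open('w5.pkl','wb'))"
```

```text
t 10.85 tcp [0.4825 0.0064 0.2129] jig x,y mm [-141.9   10.7] yaw rel jig deg -0.93 tilt deg [ 0.34 -0.88] F [ 1.2 -0.2 -0.3]
```

View pics/w5.png

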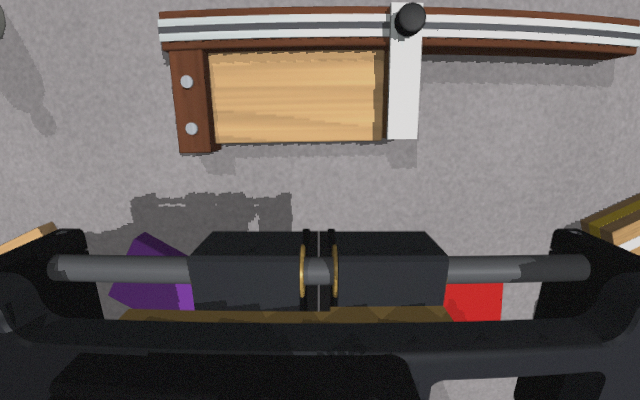

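The board looks snug between the end stop (column 210) and the jaw (column 388), along the fence at row 50. I'll finish with a nudge on the near edge using the opened fingers, to make sure it is seated.

Emit:
send_rows --twist '[[-0.9, 0, 0], [0, 0, 0], [0, 0, 0], [0, 0, 0], [0, 0, 0], [0, 0, 0], [0, 0, 0], [0, 0, 0]]' --delta_pos '[[0, 0, -20], [0, 0, 0], [0, 0, 0], [0, 0, 0], [60, 0, 0], [60, 0, 0], [60, 0, 0], [0, 15, 0]]' --hand '[0, 0, 0, 0, 0, 0, 0, 0]'

```text
time_s: 11.9
tcp_pos: [0.5044, 0.0282, 0.0293]
ee_rot: [-0.49, -0.514, -0.48, 0.515]
contact_force: [-0.8, 0.6, -0.4]
grip_width: 0.0723
```

```bash
python3 -c "
from h import *
tool();print(arm.sense()['grip_width'])"
```

```text
t 11.9 tcp [0.5044 0.0282 0.0293] jig x,y mm [-121.4   33.7] yaw rel jig deg 0.17 tilt deg [ 0.56 -0.61] F [-0.8  0.6 -0.4]
0.07225029927303096
```

Emit:
send_rows --twist '[[0, 0, 0], [0, 0, 0], [0, 0, 0], [0, 0, 0], [0, 0, 0], [0, 0, 0], [0, 0, 0], [0, 0, 0]]' --delta_pos '[[0, 7, 0], [0, 5, 0], [0, 3, 0], [0, 2, 0], [0, 2, 0], [0, 2, 0], [0, 2, 0], [0, 2, 0]]' --hand '[0, 0, 0, 0, 0, 0, 0, 0]'

```text
time_s: 12.9
tcp_pos: [0.5232, 0.0277, 0.036]
ee_rot: [-0.485, -0.511, -0.483, 0.52]
contact_force: [-8.3, 0.4, -1.7]
grip_width: 0.0867
```

```bash
python3 -c "
from h import *
tool();print(arm.sense()['grip_width'])"
```

```text
t 12.9 tcp [0.5232 0.0277 0.036 ] jig x,y mm [-102.6   34.4] yaw rel jig deg -0.04 tilt deg [-0.45 -0.66] F [-8.3  0.4 -1.7]
0.08674749693877996
```

The board is firm against the fence: 8 N at the same TCP x (-102.6) as before. I'll back off, rise and check.

Emit:
send_rows --twist '[[0, 0, 0], [0, 0, 0], [0, 0, 0], [0, 0, 0], [0, 0, 0], [0, 0, 0], [0, 0, 0]]' --delta_pos '[[0, -15, 0], [0, -10, 0], [-60, 0, 0], [-60, 0, 0], [-60, 0, 0], [0, -20, 0], [0, 0, 0]]' --hand '[0, 0, 0, 0, 0, 0, 0]'

```text
time_s: 13.78
tcp_pos: [0.478, 0.0335, 0.2285]
ee_rot: [-0.489, -0.513, -0.479, 0.517]
contact_force: [0.3, -0.8, -0.3]
grip_width: 0.0868
```

Run:
```python
from h import *
tool();s=vision.snapshot('wrist');t=vision.snapshot('top')
cv2.imwrite('pics/fin.png',np.vstack([s['color'][:220],t['color'][60:350]])[:,:,::-1])
hsv=cv2.cvtColor(s['color'],cv2.COLOR_RGB2HSV).astype(int)
bm=((hsv[:,:,0]>10)&(hsv[:,:,0]<28)&(hsv[:,:,1]>70)&(hsv[:,:,2]>75)).astype(np.uint8);bm[190:]=0;bm[:,:180]=0;bm[:,440:]=0
cn=max(cv2.findContours(bm,0,1)[0],key=cv2.contourArea)
r=cv2.minAreaRect((plane(s,cn[:,0],.025)[:,:2]*1000).astype(np.float32));print('board',r,'expected yaw rect',90-np.degrees(.062))
# bystanders in top view
import pickle
o=pickle.load(open('top0.pkl','rb'))
for n,(y0,y1,x0,x1) in dict(offcut=(215,250,180,225),glue=(115,150,185,220),carton=(220,260,448,495),clamp=(80,125,330,402)).items():
    a=o['color'][y0:y1,x0:x1];b=t['color'][y0-8:y1+8,x0-8:x1+8]
    R_=cv2.matchTemplate(b,a,cv2.TM_CCOEFF_NORMED);print(n,cv2.minMaxLoc(R_)[1::2],'(8,8)=unmoved')
```

```text
t 13.775 tcp [0.478  0.0335 0.2285] jig x,y mm [-148.1   37.3] yaw rel jig deg 0.03 tilt deg [ 0.32 -0.79] F [ 0.3 -0.8 -0.3]
board ((578.1102294921875, 18.641769409179688), (180.13169860839844, 91.33184814453125), 86.59022521972656) expected yaw rect 86.4476616701889
offcut (0.7080943584442139, (8, 8)) (8,8)=unmoved
glue (0.9991849660873413, (8, 8)) (8,8)=unmoved
carton (0.9992327094078064, (8, 8)) (8,8)=unmoved
clamp (0.9990500211715698, (8, 8)) (8,8)=unmoved
```

View pics/fin.png

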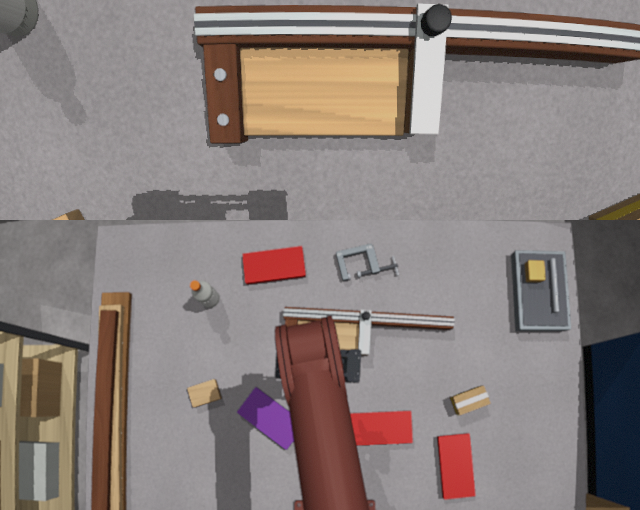

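```bash
python3 -c "
from h import *
print(arm.sign_off())"
```

```text
the job is handed in; nothing more can be done
None
```

The board now lies against the fence, held between the end stop and the sliding stop. The job was handed in at about 14 s of the 64 s allowed. I pushed the board in with the opened fingers, then slid the stop along until the board met the end stop. A last nudge on the near edge made sure it was seated.

**Board position:** the last wrist picture puts its centre at (0.578, 0.019) m, about 2 mm from the seated place. It is 0.14° off the fence direction.

**Seating:** the final nudge stalled at about 8 N, with the tool at the same distance from the fence as when the board was first seated. The push on the stop stalled at about 9 N. I did not measure the sliding stop's reading in an image. The finger position and that stall put it at about 0.18.

**Bystanders and hand:** the carton, bottle and clamp matched their starting pictures at zero shift. The offcut also matched at zero shift but with a weak score (0.71), probably from the arm's shadow on it. The hand ended raised and clear.

No check failed. The two jig measurements, from the top and wrist cameras, differed by about 5 mm, so I used a value between them and relied on contact for the final seating.

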